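# Fetch the strip box from behind the vials

### The job

The box of test strips lies at the back of the grey bay, behind two sample vials. Clear the vials first: stand the white-capped one (red band) in the middle of the red mat and the black-capped one (blue band) in the middle of the blue mat, and only when both stand there fetch the strip box and lay it flat in the middle of the steel tray, lengthwise along the tray. Then put the vials back upright in the bay, each on the very ring it came from; keep the vials upright throughout and leave the blue cap, the yellow tape and the blue marker where they are.

Things in the scene. Friction and masses are not known exactly. Their poses are not given: they have to be found in the camera images.
- bay: fixed grey bay. Origin on the worktop; axes x to its back, y to its left. 3 mm floor spans x -58..70, y -52..52 mm; walls 30 mm high, 4 thick: back (inner face x = 66) and sides (inner y = +-48); open in front (-x) and above. Two white floor rings, 35 mm across, at x = -36, y = +-22: the vials' places. Yaw within 0.3 rad.
- vial_red: glass vial, white screw cap, red band, 27 mm diameter, 72 mm high, 40 g; origin at the centre of its underside, z up its axis. Starts on either of the bay's rings. Gripped high, front and rear (along the bay's x), the rear finger stays above the low strip box behind it.
- vial_blue: smaller glass sample vial with black screw cap and blue band, 22 mm diameter, 58 mm high, origin at the centre of its underside, z along its axis. At the start it stands on the bay's other ring; gripped like the first.
- strip_box: white and orange box of test strips, 30 (x) by 66 (y) by 22 mm high, 30 g; origin at the centre of its underside. Lies on the bay floor near the bay's x = 2, y = 0, long side across the bay: 10 mm behind the vials, 49 mm before the back wall, 15 mm from each side wall. Grip it front and rear, across its 30 mm, once the vials are gone.
- mat_red: round red mat, fixed, 70 mm diameter, 3 mm thick, thin white circle near the edge, origin at the centre of its underside on the worktop: parking place of the white-capped vial.
- mat_blue: round blue mat, like the red one: parking place of the black-capped vial.
- tray: fixed shallow steel tray, outside 110 (x) by 130 mm (y, its length), floor and rim 3 mm thick, rim 9 mm high, yaw within 0.3 rad; origin at the centre of its underside on the worktop. The strip box goes in its middle, box y along tray y (either way round). (A tall fixed filter rig stands to the left of the work, beyond x = 0.47, y = 0.2 m: swing round in front of it.)
- cap: bystander: blue screw cap, 50 mm diameter, 30 mm high, loose, origin at the centre of its underside; stays where it is.
- tape: bystander: roll of yellow tape, 59 mm diameter, 19 mm high, loose, origin at the centre of its underside; stays where it is.
- marker: bystander: white marker pen with blue cap, 138 mm long (y), 12 mm thick, loose, origin at the centre of its underside; stays where it is.

How it is judged (in metres and radians):
On the way, in this order (a step that is already met when the one before it is completed fails the run):
1. both vials stand released on their mats, the strip box still untouched in the bay (horizontal distance between vial_red and mat_red below 0.015 m and height (world z) of each of vial_red, vial_blue below 0.008 m and angle between each of vial_red, vial_blue's own z axis and vertical below 0.1 rad and horizontal distance between vial_blue and mat_blue below 0.015 m and contact force between each of vial_red, vial_blue and the fingers below 0.05 N and linear speed of each of vial_red, vial_blue below 0.02 m/s and distance of strip_box from where it was at the start of the episode below 0.02 m), for 0.2 s.
2. the strip box lies released in the tray while both vials still stand on their mats (horizontal distance between strip_box and tray below 0.015 m and height (world z) of each of strip_box, vial_red, vial_blue below 0.008 m and angle between each of strip_box, vial_red, vial_blue's own z axis and vertical below 0.1 rad and angle between the y axis of strip_box and the y axis of tray, either way round below 0.26 rad and contact force between strip_box and the fingers below 0.05 N and linear speed of strip_box below 0.02 m/s and horizontal distance between vial_red and mat_red below 0.015 m and horizontal distance between vial_blue and mat_blue below 0.015 m), for 0.2 s.
At the end, for the whole second after the job is handed in: The strip box lies flat in the tray, within 15 mm of its middle and 15 degrees of its length; each vial stands upright within 12 mm of where it stood at the start; all are released and at rest; cap, tape and marker are within 20 mm of where they were (horizontal distance between strip_box and tray below 0.015 m and height (world z) of strip_box below 0.008 m and angle between each of strip_box, vial_red, vial_blue's own z axis and vertical below 0.1 rad and angle between the y axis of strip_box and the y axis of tray, either way round below 0.26 rad and contact force between each of strip_box, vial_red, vial_blue and the fingers below 0.05 N and linear speed of each of strip_box, vial_red, vial_blue below 0.02 m/s and distance of each of vial_red, vial_blue from where it was at the start of the episode below 0.012 m and distance of each of cap, tape, marker from where it was at the start of the episode below 0.02 m); the robot touches nothing.
It fails at once if the vial vial_red is tipped by more than 35 degrees (angle between vial_red's own z axis and vertical above 0.61 rad).
It fails at once if the vial vial_blue is tipped by more than 35 degrees (angle between vial_blue's own z axis and vertical above 0.61 rad).
It fails at once if the cap is moved more than 20 mm (distance of cap from where it was at the start of the episode above 0.02 m).
It fails at once if the tape is moved more than 20 mm (distance of tape from where it was at the start of the episode above 0.02 m).
It fails at once if the marker is moved more than 20 mm (distance of marker from where it was at the start of the episode above 0.02 m).
It also fails if it takes over 133 s, if anything falls off the work surface, if the arm or the gripper's body presses on something with over 40 N, if the wrist force passes 120 N, or if a joint passes its speed limit or range.

### The arm

A 6-joint arm with a two-finger parallel gripper is mounted at the origin on a cart in front of the work surface, level with it; the furniture and walls round the work are solid. World frame = base frame: x ahead of the robot, y to its left, z up, the work surface at z = 0. Lengths are in mm, angles in degrees, forces in N, time in s.
With the tool pointing down it reaches from about 250 to 725 mm from the base axis. Payload 4 kg.
Tool frame: the origin (TCP) lies midway between the tips of the shut fingers; the grasp point (between the pads) lies 19 mm behind it (r.grip_depth is the distance from the TCP to the grasp point, in mm); z points along the fingers, y is the line along which they close (so a half turn about z gives the same grasp; the last joint's range is limited). The gripper opens to 85 mm and grips with 20 to 120 N. Pads are 22 mm wide; open, the fingers measure 114 mm over their backs; the gripper's body (76 mm by 85 mm) begins 54 mm behind the grasp point. The pads swing forward as they close: fully open they stand 13 mm farther back than shut.
Start: joints at [66.005, 13.785, 0.286, 76.501, 0, 90], TCP at [203.33, 456.789, 231.306] pointing down, gripper open.
Joint ranges: [-155.79, 155.79], [-60.16, 107.12], [-62.33, 73.08], [-114, 123.19], [-81.49, 82.49], [-180, 180]. Speed limits (degrees/s): [159.86, 159.86, 180, 180, 180, 180].

### API

Orientations are given as a 3x3 rotation matrix whose columns are the frame's x, y, z axes.
In Python, from station import r gives the robot as it stands.
- The arm moves only by the tool send_rows, never from a script. Its argument "motion" is a list of rows, each a list of 7 numbers: the shift along the tool's x, y, z in cm, then the turn, a rotation vector about the tool's x, y, z in rad, then the gripper command: -1 is fully open, 1 is shut, values between are in proportion. A call has exactly 10 rows; each row is the pose to reach, as a shift and turn from the pose commanded when the call began, along the tool's axes at that moment; what a row does not reach only later rows make up. A row lasts 1/12 s, in which the tool goes at most 41.7 mm and 7.16 degrees, less where a joint would pass 70% of its speed; a pose out of reach is approached as far as the arm can. A call with a gripper value outside its range is refused whole. The fingers move at their own pace and stop on an object; "force" is the grip in N (left out, the last holds). Time passes only in rows, so rows that repeat a pose let the fingers close, or fill a call up. It gives the time, the measured TCP pose, the force, the opening and the grip force at its end, in the units of the state.
- r.sense(): the state, without advancing time (a new reading comes with each control period).
- r.capture(name): name is "scene" or "top" or "wrist"; returns a dict with "frame" (400x640x3 uint8, blue, green, red), "range_z" (400x640 float32, mm along the optical axis (not along the pixel's ray), 0 where there is no reading), "fov_y" (degrees; the focal length in pixels is half the picture's height over the tangent of half this angle, whatever the lens; pixels are square), "cx", "cy" (the principal point, pixels), "R" (3x3) and "t" (3): a world point X has camera coordinates R X + t. Camera axes: x right, y down, z forward; pixel columns grow to the right and rows downward; lengths in mm; the calibration is good to about 2 mm. A picture is of the moment at which its call begins.
- r.finish_job(): hands the job in; it is judged then, once.
The state is a dict: "t": time; "qpos": joint angles; "qvel": joint speeds; "effort": joint torques, N m; "ee_pos": TCP position; "ee_rot": TCP orientation; "force": force on the tool from outside, world axes, zero at the start; "moment": the same for the moment, N m; "opening": opening from 0.0 (shut) to 1.0 (fully open); "finger_force": force on a finger pad.
Only numpy, scipy, OpenCV 4.12 (cv2) and the standard library are available. Lean on these libraries where they do the work, as an engineer would, in place of code of your own. Each camera call takes 0.05 s, during which the arm holds its last target. There are 200 camera calls.

## Working session

There is one attempt and no reset: what is moved stays moved. The work goes in short steps, Python scripts to look and compute and a tool call to move; the robot and the scene stay as the last step left them, time stands still between calls to the robot, and variables do not carry over. Pictures are saved under pics/ and viewed, at most 16 in all, crops included, and the job is handed in when it is done.

Besides the shell and the picture viewer there is one more tool, called by a JSON object that holds its "fn" and its "kwargs", one argument or row to a line. send_rows: Moves the arm, as the interface text tells. Its arguments: {"type":"object","properties":{"motion":{"type":"array","items":{"type":"array","items":{"type":"number"}}},"force":{"type":"number"}},"required":["motion"]}

```bash
mkdir -p pics; ls
cat > h.py <<'E'
import numpy as np, cv2
from station import r
def cap(n):
    c=r.capture(n); f=200/np.tan(np.radians(c["fov_y"]/2)); return c,f
def world(c,f):
    Z=c["range_z"]; v,u=np.mgrid[:400,:640]
    P=np.stack([(u-c["cx"])/f*Z,(v-c["cy"])/f*Z,Z],-1)
    W=(P-np.array(c["t"]))@np.array(c["R"]); W[Z<=0]=np.nan
    return W
def proj(c,f,X):
    p=np.array(c["R"])@X+c["t"]; return p[:2]/p[2]*f+[c["cx"],c["cy"]]
E
python3 - <<'E'
from h import *
for n in ["top","scene"]:
    c,f=cap(n); cv2.imwrite(f"pics/{n}1.png",c["frame"]); np.savez(f"{n}1.npz",f=f,**{k:np.array(v) for k,v in c.items()})
    print(n,f,c["cx"],c["cy"],np.round(c["R"],3).tolist(),np.round(c["t"],1))
print(r.sense())
E
```

```text
pics
top 371.4634385070177 316.6789177313376 195.01311966054953 [[-0.013, -1.0, -0.021], [-0.986, 0.016, -0.165], [0.165, 0.018, -0.986]] [-141.4  555.5  810.6]
scene 482.147811606101 321.410236944759 194.86149885292576 [[0.566, -0.824, 0.027], [-0.369, -0.282, -0.885], [0.737, 0.491, -0.464]] [-439.2  210.7  969.8]
{'t': 0.1, 'qpos': array([ 6.60027912e+01,  1.38284808e+01,  2.20022607e-01,  7.65032181e+01,
       -4.18260506e-04,  9.00007814e+01]), 'qvel': array([ 0.0258647 , -0.00345697,  0.202471  , -0.02124068,  0.02699816,
        0.08343636]), 'effort': array([ 8.22284292e-04, -3.73137689e+01,  2.53010327e+01,  1.08638877e-02,
        4.69320651e-05, -2.74421194e-05]), 'ee_pos': array([203.10875952, 456.24411031, 230.48738743]), 'ee_rot': array([[-9.13559730e-01,  4.06703827e-01, -7.86022402e-04],
       [ 4.06704586e-01,  9.13557988e-01, -1.78361645e-03],
       [-7.32659263e-06, -1.94911908e-03, -9.99998100e-01]]), 'force': array([-0.75511756, -0.54847565,  0.99527406]), 'moment': array([0.00837174, 0.04114899, 0.00802226]), 'finger_force': 0.0, 'opening': 0.997368673933003}
```

View pics/top1.png

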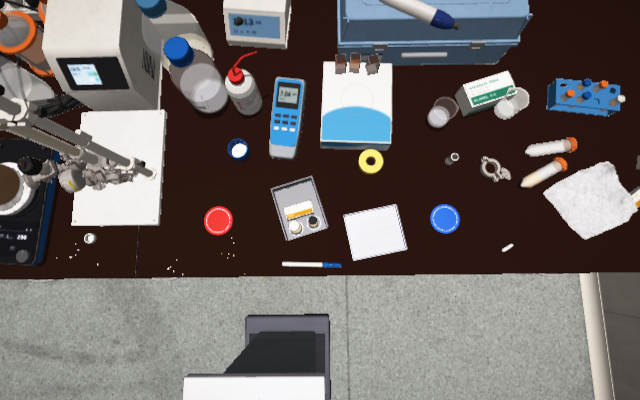

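View pics/scene1.png

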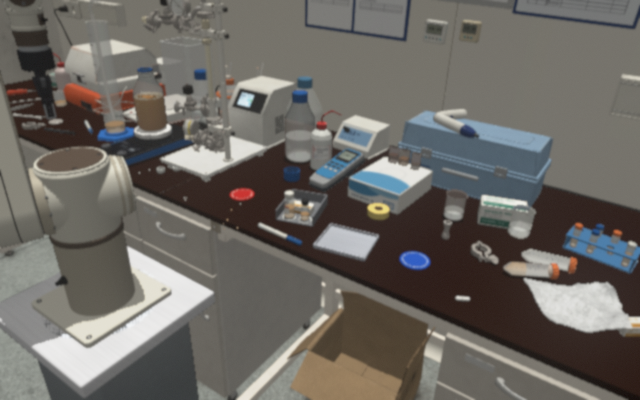

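The top view shows the bay at (299,208), with the white cap at (295,228) and the black cap at (313,221). The red mat is at (218,221), the blue mat at (445,219), the tray at (375,232), the tape at (371,161), the marker along (311,265) and the cap at (237,148). The scene view agrees.

```bash
cat >> h.py <<'E'
def ray(c,f,u,v,z):
    R=np.array(c["R"]);C=-R.T@c["t"]; d=R.T@np.array([(u-c["cx"])/f,(v-c["cy"])/f,1]); return C+d*(z-C[2])/d[2]
def blob(mask,W,zr):
    m=mask&(W[...,2]>zr[0])&(W[...,2]<zr[1]); return m
E
python3 - <<'E'
from h import *
c=dict(np.load("top1.npz")); f=float(c["f"]); W=world(c,f); 
for n,u,v,z in [("red",218,221,3),("blue",445,219,3),("tray",375,232,3),("bay",299,208,0),("tape",371,161,19),("cap",237,148,30),("m1",283,264,12),("m2",340,266,12),("wv",295,228,72),("bv",313,221,58)]:
    print(n,ray(c,f,u,v,z).round(),W[v,u].round())
print((-c["R"].T@c["t"]).round(), proj(c,f,r.sense()["ee_pos"]))
s=dict(np.load("scene1.npz"));print((-s["R"].T@s["t"]).round(),proj(s,float(s["f"]),r.sense()["ee_pos"]))
cv2.imwrite("pics/topz.png",cv2.resize(c["frame"][130:275,190:460],None,fx=2.9,fy=2.9,interpolation=cv2.INTER_CUBIC))
w,fw=cap("wrist");cv2.imwrite("pics/w1.png",w["frame"]);print(fw,(-w["R"].T@w["t"]).round(),w["R"].round(2))
E
```

```text
red [501.  89.   3.] [501.  90.   1.]
blue [ 498. -452.    3.] [ 498. -453.    0.]
tray [ 469. -286.    3.] [ 469. -286.    1.]
bay [ 530. -105.    0.] [ 527. -107.   24.]
tape [ 638. -280.   19.] [ 644. -283.   -2.]
cap [673.  41.  30.] [682.  48.   3.]
m1 [398. -68.  12.] [398. -68.  10.]
m2 [ 391. -201.   12.] [ 391. -201.    8.]
wv [ 476. -101.   72.] [ 476. -101.   72.]
bv [ 492. -141.   58.] [ 492. -141.   61.]
[ 412. -165.  888.] [-42.74667902 387.80060056]
[-389. -779.  648.] [ 50.79896129 118.02375653]
359.2682023440252 [132. 487. 374.] [[ 0.41  0.91  0.  ]
 [ 0.87 -0.39  0.31]
 [ 0.28 -0.12 -0.95]]
```

View pics/topz.png

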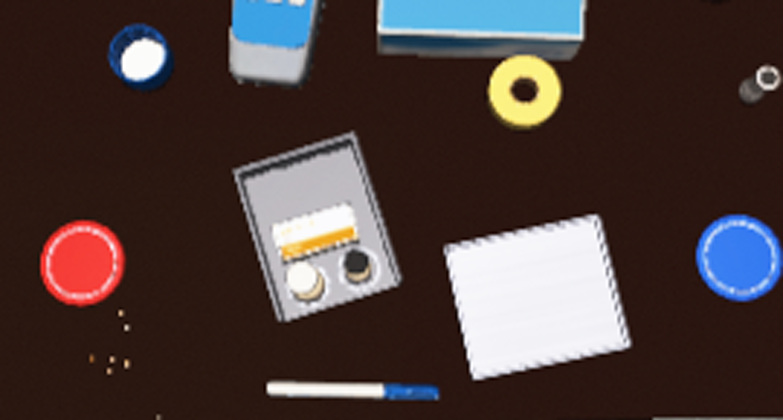

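View pics/w1.png

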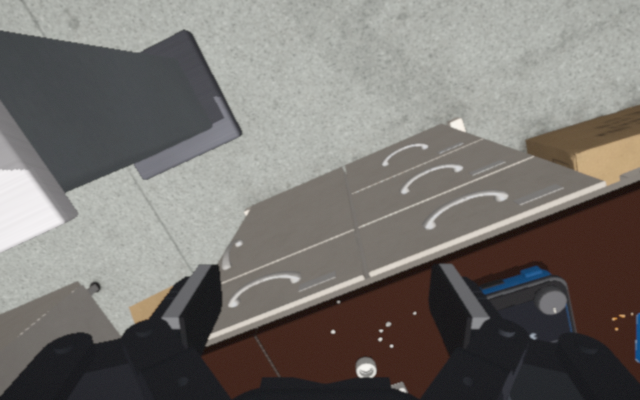

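The crop shows the bay yawed about +17°, with the white vial on the left ring, the black one on the right, and the strip box behind. The wrist view is clear between the fingers, so I'll go and look over the bay.

```bash
cat >> h.py <<'E'
from scipy.spatial.transform import Rotation as Ro
def mv(p,yaw,fromp=None):
    s=r.sense(); R0=s["ee_rot"]; a=np.radians(yaw); y=np.array([np.cos(a),np.sin(a),0]); z=np.array([0,0,-1.])
    R1=np.stack([np.cross(y,z),y,z],1)
    print("t",round(s["t"],1),"at",s["ee_pos"].round(1),"open",round(s["opening"],3),"shift",(R0.T@(np.array(p)-s["ee_pos"])/10).round(2),"rot",Ro.from_matrix(R0.T@R1).as_rotvec().round(3))
E
python3 -c "
from h import *
mv([480,-130,230],17);mv([400,150,230],17)"
```

```text
t 0.1 at [203.1 456.4 230.6] open 0.997 shift [-49.14 -42.31   0.13] rot [-0.001  0.001  0.855]
t 0.1 at [203.1 456.4 230.6] open 0.997 shift [-30.45 -19.99   0.09] rot [-0.001  0.001  0.855]
```

{"fn": "send_rows", "kwargs": {
  "motion": [
    [-3, -2, 0, 0, 0, 0.08, -1],
    [-7, -5, 0, 0, 0, 0.16, -1],
    [-11, -8, 0, 0, 0, 0.25, -1],
    [-14, -11, 0, 0, 0, 0.34, -1],
    [-17.5, -14, 0, 0, 0, 0.43, -1],
    [-21, -17, 0, 0, 0, 0.52, -1],
    [-24.5, -20, 0, 0, 0, 0.6, -1],
    [-28, -22.5, 0, 0, 0, 0.68, -1],
    [-31, -25, 0, 0, 0, 0.76, -1],
    [-34, -28, 0, 0, 0, 0.855, -1]
  ],
  "force": 40
}}

```text
t: 0.98
ee_pos: [388.7, 88.3, 231.4]
ee_rot: [[-0.289, 0.957, 0.001], [0.957, 0.289, 0.0], [0.0, 0.001, -1.0]]
force: [1.0, 1.0, -0.4]
opening: 1.001
finger_force: 0.0
```

```bash
python3 -c "
from h import *
mv([480,-130,230],17)"
```

```text
t 1.0 at [388.7  88.3 231.4] open 1.001 shift [-23.53   2.43   0.14] rot [ 0.001 -0.    -0.004]
```

{"fn": "send_rows", "kwargs": {
  "motion": [
    [-3, 0.3, 0, 0, 0, 0, -1],
    [-6.5, 0.7, 0, 0, 0, 0, -1],
    [-10, 1, 0, 0, 0, 0, -1],
    [-13.5, 1.4, 0, 0, 0, 0, -1],
    [-17, 1.8, 0, 0, 0, 0, -1],
    [-20, 2.1, 0, 0, 0, 0, -1],
    [-22.5, 2.3, 0, 0, 0, 0, -1],
    [-23.5, 2.4, 0, 0, 0, 0, -1],
    [-23.5, 2.4, 0, 0, 0, 0, -1],
    [-23.5, 2.4, 0, 0, 0, 0, -1]
  ]
}}

```text
t: 1.82
ee_pos: [479.3, -127.2, 230.8]
ee_rot: [[-0.292, 0.956, -0.001], [0.956, 0.292, 0.001], [0.001, -0.001, -1.0]]
force: [0.4, 0.7, -0.2]
opening: 1.003
finger_force: 0.0
```

Run:
```python
from h import *
c,f=cap("wrist");cv2.imwrite("pics/w2.png",c["frame"]);np.savez("w2.npz",f=f,**{k:np.array(v) for k,v in c.items()})
mv([480,-130,230],17)
for p in [(501,89,3),(498,-452,3),(469,-286,3),(476,-101,72),(492,-141,58)]: print(p,proj(c,f,np.array(p)).round())
```

```text
t 1.9 at [ 479.2 -126.6  231. ] open 0.997 shift [-0.35 -0.02  0.1 ] rot [-0.001 -0.001  0.001]
(501, 89, 3) [420. -64.]
(498, -452, 3) [266. 397.]
(469, -286, 3) [277. 285.]
(476, -101, 72) [330. 147.]
(492, -141, 58) [333. 191.]
```

View pics/w2.png

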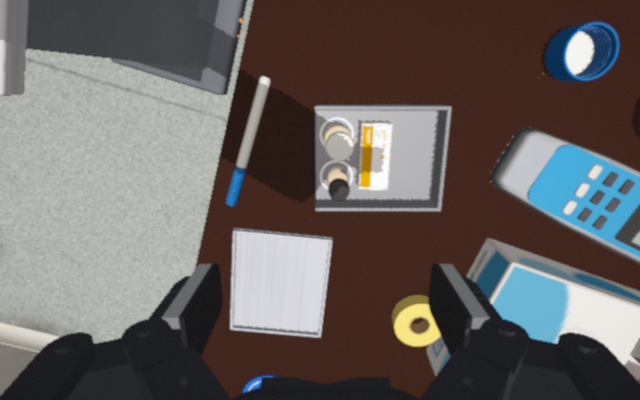

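The wrist view shows the white cap top at about (339,146), the black cap at (339,188), the strip box at (375,157), and the tray with corners near (233,229), (333,237), (322,337) and (230,331).

```bash
cat >> h.py <<'E'
def top_circle(W,cen,zlo,zhi,rad=25):
    m=(np.hypot(W[...,0]-cen[0],W[...,1]-cen[1])<rad)&(W[...,2]>zlo)&(W[...,2]<zhi)
    P=W[m]; 
    if len(P)<10: return None
    (x,y),rr=cv2.minEnclosingCircle(P[:,:2].astype(np.float32)); return np.array([x,y,rr,len(P),*np.median(P,0)]).round(1)
def rect(W,mask):
    P=W[mask][:,:2].astype(np.float32); (c,s,a)=cv2.minAreaRect(P); return np.round(c,1),np.round(s,1),round(a,1),len(P)
E
python3 - <<'E'
from h import *
for nm in ["w2","top1"]:
    c=dict(np.load(nm+".npz")); f=float(c["f"]); W=world(c,f); print(nm)
    print("white",top_circle(W,(478,-103),64,80),"black",top_circle(W,(494,-143),52,68,20))
    F=c["frame"].astype(int); hsv=cv2.cvtColor(c["frame"],cv2.COLOR_BGR2HSV)
    v,u=np.mgrid[:400,:640]
    # bay: everything bright near it and above z=20 => walls
    near=np.hypot(W[...,0]-530,W[...,1]+105)<100
    print("walls",rect(W,near&(W[...,2]>24)&(W[...,2]<36)&(np.hypot(W[...,0]-530+20,W[...,1]+105+12)>0)))
    # intersect color pixels with plane z
    def plane(mask,z):
        vv,uu=np.nonzero(mask); return np.array([ray(c,f,a,b,z)[:2] for a,b in zip(uu,vv)],np.float32)
    def big(mask):
        n,l,s,ce=cv2.connectedComponentsWithStats(mask.astype(np.uint8)); 
        i=1+np.argmax(s[1:,4]); return l==i
    tr=big((F.min(-1)>150)&(np.hypot(W[...,0]-469,W[...,1]+286)<100))
    P=plane(tr,3);print("tray",cv2.minAreaRect(P))
    for n,h0,h1,cen in [("red",0,10,(501,89)),("blue",105,120,(498,-452)),("orange",10,22,(515,-110))]:
        m=(hsv[...,0]>=h0)&(hsv[...,0]<=h1)&(hsv[...,1]>120)&(hsv[...,2]>80)&(np.hypot(W[...,0]-cen[0],W[...,1]-cen[1])<55)
        if m.sum()>50: P=plane(big(m),3 if n!="orange" else 25); print(n,cv2.minEnclosingCircle(P) if n!="orange" else cv2.minAreaRect(P))
E
```

```text
w2
white [483.8 -98.1  12.6 672.  483.4 -97.1  75.4] black [ 496.8 -138.5   10.3  392.   496.1 -137.4   61.4]
walls (array([ 530.2, -105.7]), array([127.4, 103.8]), 17.0, 3877)
tray ((471.67156982421875, -286.88568115234375), (111.94520568847656, 132.88450622558594), 10.983749389648438)
blue ((484.1549072265625, -434.26654052734375), 26.25882339477539)
orange ((516.3775024414062, -107.801025390625), (9.07381820678711, 58.956050872802734), 16.111724853515625)
top1
white [480.9 -98.4  11.9  96.  480.4 -99.2  74.5] black [ 493.9 -138.5    9.7   60.   494.1 -138.5   60.4]
walls (array([ 527.4, -106.2]), array([127.6, 103.8]), 16.8, 568)
tray ((470.1568298339844, -284.09100341796875), (111.29551696777344, 130.1085205078125), 10.856292724609375)
red ((502.7666015625, 89.36474609375), 36.249961853027344)
blue ((499.3202209472656, -451.6776123046875), 35.78059005737305)
orange ((514.8189086914062, -107.46393585205078), (8.943120956420898, 58.37442398071289), 17.703609466552734)
```

```bash
python3 -c "
from h import *
mv([483,-97.5,41],17)"
```

```text
t 1.9 at [ 479.2 -126.6  231. ] open 0.997 shift [ 2.65  1.24 19.  ] rot [-0.001 -0.001  0.001]
```

{"fn": "send_rows", "kwargs": {
  "motion": [
    [1, 0.5, 2, 0, 0, 0, -1],
    [2, 1, 5, 0, 0, 0, -1],
    [2.65, 1.2, 8, 0, 0, 0, -1],
    [2.65, 1.2, 11, 0, 0, 0, -1],
    [2.65, 1.2, 13.5, 0, 0, 0, -1],
    [2.65, 1.2, 16, 0, 0, 0, -1],
    [2.65, 1.2, 17.5, 0, 0, 0, -1],
    [2.65, 1.2, 18.5, 0, 0, 0, -1],
    [2.65, 1.2, 19, 0, 0, 0, -1],
    [2.65, 1.2, 19, 0, 0, 0, -1]
  ]
}}

```text
t: 2.7
ee_pos: [483.0, -97.7, 40.9]
ee_rot: [[-0.294, 0.956, -0.001], [0.956, 0.294, 0.0], [0.001, -0.001, -1.0]]
force: [0.9, -0.3, -0.3]
opening: 0.997
finger_force: 0.0
```

Run:
```python
from h import *
mv([483,-97.5,41],17)
c,f=cap("wrist");cv2.imwrite("pics/w3.png",c["frame"]);W=world(c,f);cv2.imwrite
print("white",top_circle(W,(483,-97),64,80),"black",top_circle(W,(496,-138),52,68,18))
```

```text
t 2.7 at [483.  -97.7  40.9] open 0.997 shift [ 0.02  0.01 -0.01] rot [-0.001 -0.001  0.002]
white [ 483.4  -98.    12.6 3885.   482.5  -95.    75.3] black [ 496.  -138.3   10.2 1437.   494.5 -133.3   60.7]
```

View pics/w3.png

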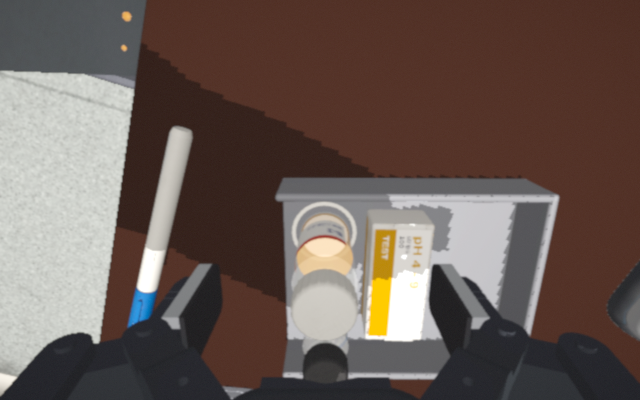

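The white cap at (324,305) is centred between the fingers, and the box and marker are clear of them. Closing.

{"fn": "send_rows", "kwargs": {
  "motion": [
    [0, 0, 0, 0, 0, 0, 0],
    [0, 0, 0, 0, 0, 0, 0.2],
    [0, 0, 0, 0, 0, 0, 0.4],
    [0, 0, 0, 0, 0, 0, 1],
    [0, 0, 0, 0, 0, 0, 1],
    [0, 0, 0, 0, 0, 0, 1],
    [0, 0, 0, 0, 0, 0, 1],
    [0, 0, 0, 0, 0, 0, 1],
    [0, 0, 0, 0, 0, 0, 1],
    [0, 0, 0, 0, 0, 0, 1]
  ],
  "force": 35
}}

```text
t: 3.58
ee_pos: [484.0, -98.9, 41.8]
ee_rot: [[-0.293, 0.956, 0.001], [0.956, 0.293, -0.0], [-0.001, 0.001, -1.0]]
force: [-0.4, 0.1, 5.7]
opening: 0.307
finger_force: 34.4
```

{"fn": "send_rows", "kwargs": {
  "motion": [
    [0, 0, -0.3, 0, 0, 0, 1],
    [0, 0, -0.8, 0, 0, 0, 1],
    [0, 0, -1.5, 0, 0, 0, 1],
    [0, 0, -2.5, 0, 0, 0, 1],
    [0, 0, -3.5, 0, 0, 0, 1],
    [0, 0, -4.5, 0, 0, 0, 1],
    [0, 0, -5.5, 0, 0, 0, 1],
    [0, 0, -6.3, 0, 0, 0, 1],
    [0, 0, -7, 0, 0, 0, 1],
    [0, 0, -7, 0, 0, 0, 1]
  ]
}}

```text
t: 4.42
ee_pos: [484.8, -99.0, 113.3]
ee_rot: [[-0.293, 0.956, 0.003], [0.956, 0.293, -0.001], [-0.002, 0.003, -1.0]]
force: [0.6, -0.1, -1.2]
opening: 0.304
finger_force: 34.4
```

Run:
```python
from h import *
mv([502,89.5,111],17);mv([502,89.5,111],0);mv([502,89.5,111],37)
c,f=cap("wrist");cv2.imwrite("pics/w4.png",c["frame"])
```

```text
t 4.4 at [484.8 -99.  113.3] open 0.304 shift [17.52  7.16  0.22] rot [0.003 0.002 0.   ]
t 4.4 at [484.8 -99.  113.3] open 0.304 shift [17.52  7.16  0.22] rot [0.003 0.001 0.297]
t 4.4 at [484.8 -99.  113.3] open 0.304 shift [17.52  7.16  0.22] rot [ 0.003  0.002 -0.349]
```

View pics/w4.png

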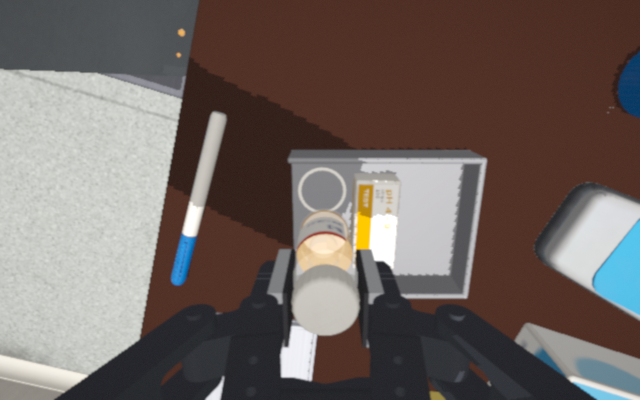

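The vial is held upright and lifted. Moving to over the red mat.

{"fn": "send_rows", "kwargs": {
  "motion": [
    [0.7, 0.3, 0, 0, 0, 0, 1],
    [2.2, 0.9, 0, 0, 0, 0, 1],
    [4.2, 1.7, 0, 0, 0, 0, 1],
    [6.5, 2.6, 0, 0, 0, 0, 1],
    [9, 3.6, 0, 0, 0, 0, 1],
    [11.5, 4.7, 0, 0, 0, 0, 1],
    [14, 5.8, 0, 0, 0, 0, 1],
    [16, 6.6, 0, 0, 0, 0, 1],
    [17.2, 7, 0, 0, 0, 0, 1],
    [17.5, 7.2, 0, 0, 0, 0, 1]
  ]
}}

```text
t: 5.3
ee_pos: [500.5, 91.8, 110.6]
ee_rot: [[-0.296, 0.955, -0.002], [0.955, 0.296, 0.0], [0.001, -0.001, -1.0]]
force: [0.1, -0.4, -0.7]
opening: 0.308
finger_force: 34.4
```

```bash
cat >> h.py <<'E'
def plane(c,f,mask,z):
    vv,uu=np.nonzero(mask); return np.array([ray(c,f,a,b,z)[:2] for a,b in zip(uu,vv)],np.float32)
def mat(c,f,h0,h1,cen):
    W=world(c,f);hsv=cv2.cvtColor(c["frame"],cv2.COLOR_BGR2HSV)
    m=(hsv[...,0]>=h0)&(hsv[...,0]<=h1)&(hsv[...,1]>120)&(hsv[...,2]>60)&(np.hypot(W[...,0]-cen[0],W[...,1]-cen[1])<55)&(W[...,2]<12)
    P=plane(c,f,m,3); 
    if len(P)<20: return None
    h=cv2.convexHull(P)[:,0]; A=np.c_[2*h,np.ones(len(h))]; s=np.linalg.lstsq(A,(h**2).sum(1),rcond=None)[0]
    return cv2.minEnclosingCircle(P), s[:2], np.sqrt(s[2]+s[0]**2+s[1]**2), len(P)
E
python3 - <<'E'
from h import *
mv([502,89.5,111],17)
for n in ["wrist","top"]:
    c,f=cap(n); print(n,mat(c,f,0,10,(502,89)))
    if n=="wrist":cv2.imwrite("pics/w5.png",c["frame"])
E
```

```text
t 5.3 at [500.5  91.8 110.6] open 0.308 shift [-0.27  0.08 -0.04] rot [-0.001 -0.001  0.003]
wrist (((501.8557434082031, 89.38819122314453), 54.76333999633789), array([506.42163002,  89.94014104]), np.float64(50.787458660173456), 7795)
top (((503.49365234375, 88.81063842773438), 36.24486541748047), array([503.1066259 ,  89.26918592]), np.float64(35.22152947014245), 528)
```

View pics/w5.png

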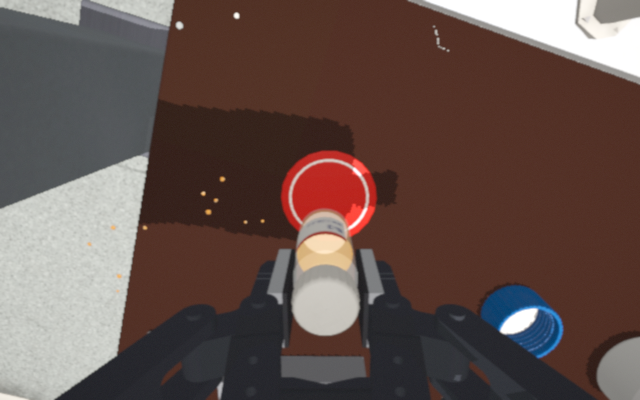

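The mat is in view with its left edge at column 281, right at 376 and top at row 151, so its centre is near (328.5,197).

Run:
```python
from h import *
c,f=cap("wrist")
print(ray(c,f,328.5,151,3),ray(c,f,281,196,3),ray(c,f,376,196,3))
a=ray(c,f,328.5,151,3)[:2]; d=np.array([.296,-.955]); print("from top edge",a+35*d)
mv([503.5,89.5,45],17)
```

```text
[494.39901509 120.89286146   3.        ] [471.03874712  78.893671     3.        ] [537.56202403  99.42448014   3.        ]
from top edge [504.75901509  87.46786146]
t 5.5 at [500.9  89.3 110.9] open 0.304 shift [-0.05  0.27  6.59] rot [-0.001  0.     0.   ]
```

{"fn": "send_rows", "kwargs": {
  "motion": [
    [0, 0.1, 0.5, 0, 0, 0, 1],
    [0, 0.2, 1.5, 0, 0, 0, 1],
    [0, 0.3, 2.7, 0, 0, 0, 1],
    [0, 0.3, 3.9, 0, 0, 0, 1],
    [0, 0.3, 5, 0, 0, 0, 1],
    [0, 0.3, 5.9, 0, 0, 0, 1],
    [0, 0.3, 6.4, 0, 0, 0, 1],
    [0, 0.3, 6.7, 0, 0, 0, 1],
    [0, 0.3, 6.9, 0, 0, 0, 1],
    [0, 0.3, 6.9, 0, 0, 0, 1]
  ]
}}

```text
t: 6.28
ee_pos: [504.2, 90.4, 42.3]
ee_rot: [[-0.292, 0.956, 0.0], [0.956, 0.292, -0.0], [-0.0, 0.0, -1.0]]
force: [-0.3, -0.5, 0.7]
opening: 0.307
finger_force: 34.6
```

Run:
```python
from h import *
s=r.sense(); print(s["force"].round(1)); mv([503.7,89,41.8],17)
```

```text
[-0.3 -0.5  0.7]
t 6.3 at [504.2  90.4  42.3] open 0.307 shift [-0.12 -0.09  0.05] rot [0. 0. 0.]
```

{"fn": "send_rows", "kwargs": {
  "motion": [
    [0, 0, 0.05, 0, 0, 0, 1],
    [0, 0, 0.05, 0, 0, 0, 0.35],
    [0, 0, 0.05, 0, 0, 0, 0.25],
    [0, 0, 0.05, 0, 0, 0, 0.1],
    [0, 0, 0.05, 0, 0, 0, -0.2],
    [0, 0, 0.05, 0, 0, 0, -0.6],
    [0, 0, 0.05, 0, 0, 0, -1],
    [0, 0, 0.05, 0, 0, 0, -1],
    [0, 0, 0.05, 0, 0, 0, -1],
    [0, 0, 0.05, 0, 0, 0, -1]
  ]
}}

```text
t: 7.12
ee_pos: [504.1, 90.6, 41.8]
ee_rot: [[-0.293, 0.956, -0.0], [0.956, 0.293, 0.0], [0.0, -0.0, -1.0]]
force: [-0.0, -0.1, 0.0]
opening: 1.001
finger_force: 0.0
```

{"fn": "send_rows", "kwargs": {
  "motion": [
    [0, 0, -1, 0, 0, 0, -1],
    [0, 0, -2.5, 0, 0, 0, -1],
    [0, 0, -4.5, 0, 0, 0, -1],
    [0, 0, -7, 0, 0, 0, -1],
    [0, 0, -9.5, 0, 0, 0, -1],
    [0, 0, -11.5, 0, 0, 0, -1],
    [0, 0, -13, 0, 0, 0, -1],
    [0, 0, -14, 0, 0, 0, -1],
    [0, 0, -14, 0, 0, 0, -1],
    [0, 0, -14, 0, 0, 0, -1]
  ]
}}

```text
t: 7.95
ee_pos: [504.3, 90.6, 182.2]
ee_rot: [[-0.293, 0.956, 0.001], [0.956, 0.293, 0.0], [-0.0, 0.001, -1.0]]
force: [0.5, 0.0, -0.9]
opening: 1.002
finger_force: 0.0
```

Run:
```python
from h import *
for n in ["wrist","top"]:
    c,f=cap(n); print(n,mat(c,f,0,10,(502,89)),top_circle(world(c,f),(504,90),64,80))
    if n=="wrist":cv2.imwrite("pics/w6.png",c["frame"])
mv([497,-138,50],17);mv([497,-138,34],17)
```

```text
wrist (((502.00506591796875, 89.294677734375), 54.64602279663086), array([509.75832935,  87.03548171]), np.float64(49.22920746275896), 3462) [505.   91.8  12.4 908.  504.4  93.2  75.4]
top (((502.9856872558594, 88.90623474121094), 35.74721908569336), array([502.86692774,  89.21347407]), np.float64(35.109080581436494), 441) [502.2  91.2  12.4 107.  502.8  90.   74.3]
t 8.1 at [503.3  90.4 180.7] open 0.998 shift [-21.67  -7.25  13.08] rot [-0.002 -0.     0.   ]
t 8.1 at [503.3  90.4 180.7] open 0.998 shift [-21.67  -7.25  14.68] rot [-0.002 -0.     0.   ]
```

View pics/w6.png

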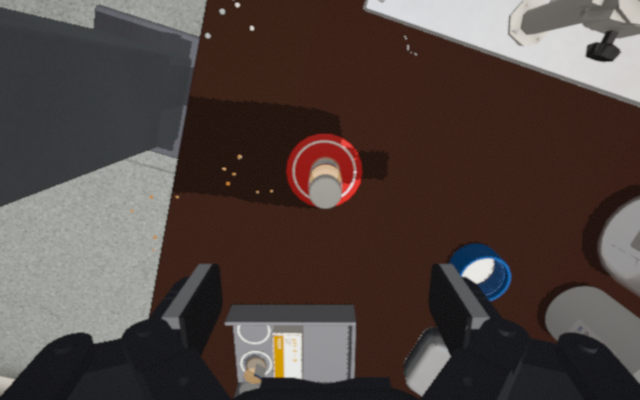

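The white vial stands inside the mat's white circle, about 2 mm off centre. Next is the black-capped vial.

{"fn": "send_rows", "kwargs": {
  "motion": [
    [-2, -0.7, 0, 0, 0, 0, -1],
    [-5, -1.7, 0, 0, 0, 0, -1],
    [-8.5, -2.8, 0, 0, 0, 0, -1],
    [-12, -4, 0, 0, 0, 0, -1],
    [-15.5, -5.2, 0, 0, 0, 0, -1],
    [-18.5, -6.2, 0, 0, 0, 0, -1],
    [-20.5, -6.9, 1, 0, 0, 0, -1],
    [-21.5, -7.2, 3, 0, 0, 0, -1],
    [-21.7, -7.2, 5, 0, 0, 0, -1],
    [-21.7, -7.2, 7, 0, 0, 0, -1]
  ]
}}

```text
t: 8.88
ee_pos: [497.8, -139.1, 109.7]
ee_rot: [[-0.29, 0.957, -0.002], [0.957, 0.29, 0.0], [0.001, -0.002, -1.0]]
force: [0.4, -0.4, -0.9]
opening: 0.999
finger_force: 0.0
```

Run:
```python
from h import *
c,f=cap("wrist"); print(top_circle(world(c,f),(496.5,-138),52,68,20))
mv([497,-138.3,33],17)
```

```text
[ 496.4 -138.5   10.1  977.   496.1 -137.    61.3]
t 8.9 at [ 494.9 -137.7  105.5] open 0.999 shift [-0.15  0.25  7.24] rot [-0.008 -0.005 -0.001]
```

{"fn": "send_rows", "kwargs": {
  "motion": [
    [0, 0, 0, 0, 0, 0, -1],
    [0, 0, 0.6, 0, 0, 0, -1],
    [0, 0, 1.7, 0, 0, 0, -1],
    [0, 0, 3, 0, 0, 0, -1],
    [0, 0, 4.3, 0, 0, 0, -1],
    [0, 0, 5.5, 0, 0, 0, -1],
    [0, 0, 6.5, 0, 0, 0, -1],
    [0, 0, 7.2, 0, 0, 0, -1],
    [0, 0, 7.7, 0, 0, 0, -1],
    [0, 0, 7.7, 0, 0, 0, -1]
  ]
}}

```text
t: 9.77
ee_pos: [498.4, -137.8, 34.2]
ee_rot: [[-0.293, 0.956, -0.001], [0.956, 0.293, 0.0], [0.001, -0.001, -1.0]]
force: [-1.2, 0.2, -0.1]
opening: 0.999
finger_force: 0.0
```

Run:
```python
from h import *
c,f=cap("wrist"); print(top_circle(world(c,f),(496.5,-138),52,68,20))
mv([496.7,-138.3,33],17)
```

```text
[ 496.1 -138.8   10.4 2351.   495.6 -136.1   61.2]
t 9.8 at [ 498.7 -137.9   34.7] open 1.005 shift [ 0.02 -0.21  0.17] rot [-0. -0.  0.]
```

{"fn": "send_rows", "kwargs": {
  "motion": [
    [0, -0.1, 0.1, 0, 0, 0, -1],
    [0, -0.2, 0.1, 0, 0, 0, -0.5],
    [0, -0.2, 0.1, 0, 0, 0, 0],
    [0, -0.2, 0.1, 0, 0, 0, 0.3],
    [0, -0.2, 0.1, 0, 0, 0, 0.5],
    [0, -0.2, 0.1, 0, 0, 0, 1],
    [0, -0.2, 0.1, 0, 0, 0, 1],
    [0, -0.2, 0.1, 0, 0, 0, 1],
    [0, -0.2, 0.1, 0, 0, 0, 1],
    [0, -0.2, 0.1, 0, 0, 0, 1]
  ],
  "force": 35
}}

```text
t: 10.65
ee_pos: [496.9, -138.7, 34.1]
ee_rot: [[-0.293, 0.956, 0.0], [0.956, 0.293, -0.0], [-0.0, 0.0, -1.0]]
force: [-0.9, -0.4, 3.7]
opening: 0.244
finger_force: 34.3
```

{"fn": "send_rows", "kwargs": {
  "motion": [
    [0, 0, -0.3, 0, 0, 0, 1],
    [0, 0, -0.8, 0, 0, 0, 1],
    [0, 0, -1.5, 0, 0, 0, 1],
    [0, 0, -2.5, 0, 0, 0, 1],
    [0, 0, -3.5, 0, 0, 0, 1],
    [0, 0, -4.5, 0, 0, 0, 1],
    [0, 0, -5.5, 0, 0, 0, 1],
    [0, 0, -6.3, 0, 0, 0, 1],
    [0, 0, -7, 0, 0, 0, 1],
    [0, 0, -7, 0, 0, 0, 1]
  ]
}}

```text
t: 11.48
ee_pos: [498.0, -138.9, 105.8]
ee_rot: [[-0.293, 0.956, 0.003], [0.956, 0.293, -0.001], [-0.002, 0.003, -1.0]]
force: [0.6, 0.5, -0.4]
opening: 0.243
finger_force: 34.2
```

Run:
```python
from h import *
c,f=cap("top"); print(mat(c,f,105,120,(498,-452)))
c,f=cap("wrist");cv2.imwrite("pics/w7.png",c["frame"]);print(top_circle(world(c,f),(497,-138),115,150,20))
mv([500,-451.5,105],17);mv([500,-451.5,105],-30)
```

```text
(((499.1429443359375, -451.5673522949219), 35.98212814331055), array([ 499.1983542 , -451.44700049]), np.float64(35.159372030754476), 629)
[ 496.5 -136.3   19.6 5951.   496.6 -133.5  132.3]
t 11.6 at [ 497.  -138.6  104.1] open 0.237 shift [-30.01  -8.87  -0.09] rot [0.001 0.    0.   ]
t 11.6 at [ 497.  -138.6  104.1] open 0.237 shift [-30.01  -8.87  -0.09] rot [0.001 0.    0.821]
```

View pics/w7.png

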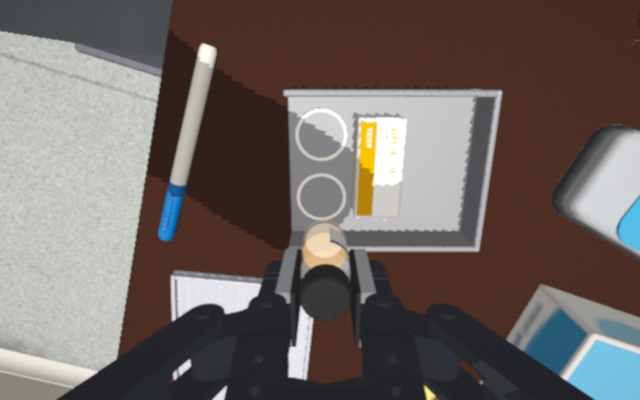

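The vial is held well, both rings are empty and the box is undisturbed. Moving to the blue mat.

{"fn": "send_rows", "kwargs": {
  "motion": [
    [-0.7, -0.2, 0, 0, 0, 0, 1],
    [-2.2, -0.7, 0, 0, 0, 0, 1],
    [-4.5, -1.3, 0, 0, 0, 0, 1],
    [-7, -2.1, 0, 0, 0, 0, 1],
    [-10, -3, 0, 0, 0, 0, 1],
    [-13, -3.8, 0, 0, 0, 0, 1],
    [-15.5, -4.6, 0, 0, 0, 0, 1],
    [-17.5, -5.2, 0, 0, 0, 0, 1],
    [-18.7, -5.5, 0, 0, 0, 0, 1],
    [-19.3, -5.7, 0, 0, 0, 0, 1]
  ]
}}

```text
t: 12.42
ee_pos: [498.2, -341.6, 102.8]
ee_rot: [[-0.291, 0.957, -0.001], [0.957, 0.291, 0.0], [0.001, -0.001, -1.0]]
force: [0.3, -0.3, -1.2]
opening: 0.244
finger_force: 34.2
```

{"fn": "send_rows", "kwargs": {
  "motion": [
    [-0.5, -0.2, 0, 0, 0, 0, 1],
    [-1.5, -0.5, 0, 0, 0, 0, 1],
    [-3, -0.9, 0, 0, 0, 0, 1],
    [-4.8, -1.4, 0, 0, 0, 0, 1],
    [-6.5, -2, 0, 0, 0, 0, 1],
    [-8.2, -2.5, 0, 0, 0, 0, 1],
    [-9.6, -2.9, 0, 0, 0, 0, 1],
    [-10.4, -3.1, 0, 0, 0, 0, 1],
    [-10.7, -3.2, 0, 0, 0, 0, 1],
    [-10.7, -3.2, 0, 0, 0, 0, 1]
  ]
}}

```text
t: 13.25
ee_pos: [499.5, -451.4, 103.6]
ee_rot: [[-0.293, 0.956, -0.0], [0.956, 0.293, 0.0], [0.0, -0.0, -1.0]]
force: [-0.4, -1.6, -0.4]
opening: 0.245
finger_force: 34.2
```

Run:
```python
from h import *
for n in ["wrist","top"]:
    c,f=cap(n); print(n,mat(c,f,105,120,(500,-452)))
mv([500,-451.5,34],17)
```

```text
wrist (((500.7680969238281, -451.2682189941406), 35.376399993896484), array([ 500.8023089 , -451.25108997]), np.float64(35.13029707526722), 5741)
top (((499.5413513183594, -451.259033203125), 35.6923828125), array([ 499.52095393, -451.03062482]), np.float64(34.85227238310458), 556)
t 13.3 at [ 499.6 -450.5  103.7] open 0.248 shift [-0.12  0.01  6.97] rot [-0.    -0.001  0.001]
```

{"fn": "send_rows", "kwargs": {
  "motion": [
    [0, 0, 0.5, 0, 0, 0, 1],
    [0, 0.05, 1.5, 0, 0, 0, 1],
    [0, 0.05, 2.7, 0, 0, 0, 1],
    [0, 0.05, 3.9, 0, 0, 0, 1],
    [0, 0.05, 5, 0, 0, 0, 1],
    [0, 0.05, 5.9, 0, 0, 0, 1],
    [0, 0.05, 6.4, 0, 0, 0, 1],
    [0, 0.05, 6.7, 0, 0, 0, 1],
    [0, 0.05, 6.9, 0, 0, 0, 1],
    [0, 0.05, 6.9, 0, 0, 0, 1]
  ]
}}

```text
t: 14.18
ee_pos: [500.1, -451.5, 34.7]
ee_rot: [[-0.293, 0.956, 0.0], [0.956, 0.293, -0.0], [-0.0, 0.0, -1.0]]
force: [0.1, -0.5, 0.7]
opening: 0.242
finger_force: 34.2
```

```bash
python3 -c "
from h import *
mv([500,-451.2,34],17)"
```

```text
t 14.2 at [ 500.1 -451.5   34.7] open 0.242 shift [0.03 0.   0.07] rot [0. 0. 0.]
```

{"fn": "send_rows", "kwargs": {
  "motion": [
    [0, 0, 0.07, 0, 0, 0, 1],
    [0, 0, 0.07, 0, 0, 0, 0.5],
    [0, 0, 0.07, 0, 0, 0, 0.4],
    [0, 0, 0.07, 0, 0, 0, 0.2],
    [0, 0, 0.07, 0, 0, 0, -0.2],
    [0, 0, 0.07, 0, 0, 0, -0.6],
    [0, 0, 0.07, 0, 0, 0, -1],
    [0, 0, 0.07, 0, 0, 0, -1],
    [0, 0, 0.07, 0, 0, 0, -1],
    [0, 0, 0.07, 0, 0, 0, -1]
  ]
}}

```text
t: 15.02
ee_pos: [500.0, -451.4, 34.1]
ee_rot: [[-0.293, 0.956, 0.0], [0.956, 0.293, 0.0], [0.0, 0.0, -1.0]]
force: [0.6, 0.0, -0.6]
opening: 1.001
finger_force: 0.0
```

{"fn": "send_rows", "kwargs": {
  "motion": [
    [0, 0, -1, 0, 0, 0, -1],
    [0, 0, -2.5, 0, 0, 0, -1],
    [0, 0, -4.5, 0, 0, 0, -1],
    [0, 0, -7, 0, 0, 0, -1],
    [0, 0, -9.5, 0, 0, 0, -1],
    [0, 0, -11.5, 0, 0, 0, -1],
    [0, 0, -13, 0, 0, 0, -1],
    [0, 0, -14, 0, 0, 0, -1],
    [0, 0, -14, 0, 0, 0, -1],
    [0, 0, -14, 0, 0, 0, -1]
  ]
}}

```text
t: 15.85
ee_pos: [500.2, -451.5, 174.6]
ee_rot: [[-0.293, 0.956, 0.001], [0.956, 0.293, -0.001], [-0.001, 0.001, -1.0]]
force: [-0.6, 0.2, -1.1]
opening: 1.004
finger_force: 0.0
```

Run:
```python
from h import *
c,f=cap("wrist"); print(mat(c,f,105,120,(500,-452)),top_circle(world(c,f),(500,-451),52,68,20))
c,f=cap("top"); W=world(c,f); print(top_circle(W,(500,-451),52,68,20),top_circle(W,(503,90),64,80))
mv([527,-107,175],17)
```

```text
(((500.8183898925781, -451.1297912597656), 35.474220275878906), array([ 500.85800558, -451.16311117]), np.float64(35.262022276678756), 3110) [ 500.6 -451.4   10.1  570.   500.2 -450.3   61.4]
[ 497.7 -451.2   10.    70.   496.6 -449.6   60.2] [502.6  91.4  12.5 108.  501.8  90.5  74.3]
t 15.9 at [ 499.4 -450.8  172.7] open 1.003 shift [32.07 12.7  -0.18] rot [-0.001 -0.002  0.   ]
```

Both vials stand on their mats. Now the strip box.

{"fn": "send_rows", "kwargs": {
  "motion": [
    [2, 0.8, 0, 0, 0, 0, -1],
    [5, 2, 0, 0, 0, 0, -1],
    [8.5, 3.4, 0, 0, 0, 0, -1],
    [12, 4.8, 0, 0, 0, 0, -1],
    [15.5, 6.1, 0, 0, 0, 0, -1],
    [19, 7.5, 0, 0, 0, 0, -1],
    [22.5, 8.9, 0, 0, 0, 0, -1],
    [25.5, 10.1, 0, 0, 0, 0, -1],
    [28, 11.1, 0, 0, 0, 0, -1],
    [30, 11.9, 0, 0, 0, 0, -1]
  ]
}}

```text
t: 16.78
ee_pos: [524.9, -127.0, 172.6]
ee_rot: [[-0.294, 0.956, -0.003], [0.956, 0.294, 0.001], [0.002, -0.003, -1.0]]
force: [0.1, -0.7, 0.1]
opening: 0.999
finger_force: 0.0
```

{"fn": "send_rows", "kwargs": {
  "motion": [
    [1, 0.4, 0, 0, 0, 0, -1],
    [1.8, 0.7, 0, 0, 0, 0, -1],
    [2, 0.8, 0, 0, 0, 0, -1],
    [2, 0.8, 1, 0, 0, 0, -1],
    [2, 0.8, 2.5, 0, 0, 0, -1],
    [2, 0.8, 4, 0, 0, 0, -1],
    [2, 0.8, 5, 0, 0, 0, -1],
    [2, 0.8, 5.5, 0, 0, 0, -1],
    [2, 0.8, 5.5, 0, 0, 0, -1],
    [2, 0.8, 5.5, 0, 0, 0, -1]
  ]
}}

```text
t: 17.62
ee_pos: [527.7, -108.8, 118.9]
ee_rot: [[-0.292, 0.956, -0.0], [0.956, 0.292, -0.0], [0.0, -0.0, -1.0]]
force: [0.5, -0.1, -0.1]
opening: 0.998
finger_force: 0.0
```

Run:
```python
from h import *
c,f=cap("wrist");cv2.imwrite("pics/w8.png",c["frame"]);W=world(c,f)
a=np.radians(17);bx=np.array([np.cos(a),np.sin(a)]);by=np.array([-bx[1],bx[0]])
D=W[...,:2]-np.array([524.5,-107.5]); X=D@bx; Y=D@by
m=(abs(X)<45)&(abs(Y)<43)&(W[...,2]>18)&(W[...,2]<32)
print(rect(W,m),np.median(W[m],0))
mv([526.4,-107,120],17)
```

```text
(array([ 524.6, -105.1]), array([29.8, 66.7]), 15.8, 4033) [ 523.87811833 -102.62676362   25.88106305]
t 17.7 at [ 528.2 -108.7  119.5] open 1.001 shift [ 0.21 -0.12 -0.05] rot [ 0.001  0.    -0.   ]
```

View pics/w8.png

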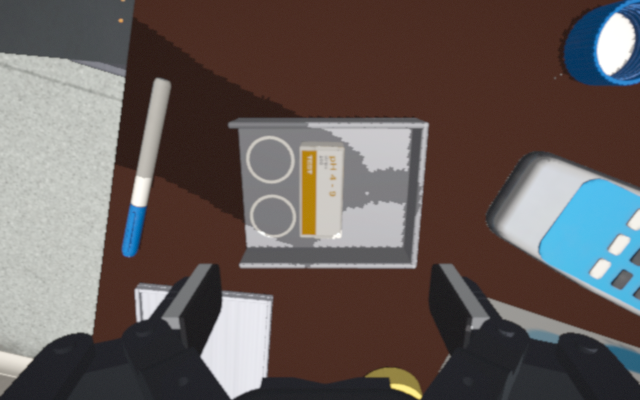

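The box lies square in the bay at about (321,191), and the marker and tape are untouched. I'll partly close the fingers and descend onto it.

{"fn": "send_rows", "kwargs": {
  "motion": [
    [0.2, -0.1, 0.5, 0, 0, 0, -0.6],
    [0.4, -0.2, 1.5, 0, 0, 0, -0.3],
    [0.45, -0.25, 3, 0, 0, 0, -0.3],
    [0.45, -0.25, 5, 0, 0, 0, -0.3],
    [0.45, -0.25, 7, 0, 0, 0, -0.3],
    [0.45, -0.25, 8.5, 0, 0, 0, -0.3],
    [0.45, -0.25, 9.7, 0, 0, 0, -0.3],
    [0.45, -0.25, 10.4, 0, 0, 0, -0.3],
    [0.45, -0.25, 10.8, 0, 0, 0, -0.3],
    [0.45, -0.25, 10.8, 0, 0, 0, -0.3]
  ]
}}

```text
t: 18.5
ee_pos: [523.9, -104.5, 10.7]
ee_rot: [[-0.293, 0.956, -0.001], [0.956, 0.293, 0.0], [0.0, -0.001, -1.0]]
force: [-0.5, 0.9, 0.1]
opening: 0.649
finger_force: 0.0
```

```bash
python3 -c "
from h import *
mv([524.6,-105.1,8],16.5)"
```

```text
t 18.5 at [ 523.9 -104.5   10.7] open 0.649 shift [-0.08  0.05  0.27] rot [-0.001 -0.     0.009]
```

{"fn": "send_rows", "kwargs": {
  "motion": [
    [-0.05, 0.05, 0.2, 0, 0, 0, -0.1],
    [-0.05, 0.05, 0.25, 0, 0, 0, 0.1],
    [-0.05, 0.05, 0.25, 0, 0, 0, 0.2],
    [-0.05, 0.05, 0.25, 0, 0, 0, 0.3],
    [-0.05, 0.05, 0.25, 0, 0, 0, 1],
    [-0.05, 0.05, 0.25, 0, 0, 0, 1],
    [-0.05, 0.05, 0.25, 0, 0, 0, 1],
    [-0.05, 0.05, 0.25, 0, 0, 0, 1],
    [-0.05, 0.05, 0.25, 0, 0, 0, 1],
    [-0.05, 0.05, 0.25, 0, 0, 0, 1]
  ],
  "force": 30
}}

```text
t: 19.33
ee_pos: [525.3, -105.1, 9.3]
ee_rot: [[-0.293, 0.956, 0.001], [0.956, 0.293, -0.0], [-0.001, 0.001, -1.0]]
force: [-0.3, -0.5, 6.1]
opening: 0.342
finger_force: 30.8
```

{"fn": "send_rows", "kwargs": {
  "motion": [
    [0, 0, -0.3, 0, 0, 0, 1],
    [0, 0, -0.8, 0, 0, 0, 1],
    [0, 0, -1.5, 0, 0, 0, 1],
    [0, 0, -2.5, 0, 0, 0, 1],
    [0, 0, -3.5, 0, 0, 0, 1],
    [0, 0, -4.5, 0, 0, 0, 1],
    [0, 0, -5.5, 0, 0, 0, 1],
    [0, 0, -6.3, 0, 0, 0, 1],
    [0, 0, -7, 0, 0, 0, 1],
    [0, 0, -7, 0, 0, 0, 1]
  ]
}}

```text
t: 20.17
ee_pos: [526.0, -105.2, 80.7]
ee_rot: [[-0.293, 0.956, 0.003], [0.956, 0.293, -0.001], [-0.002, 0.003, -1.0]]
force: [1.4, -0.5, 0.3]
opening: 0.347
finger_force: 30.2
```

Run:
```python
from h import *
c,f=cap("wrist");cv2.imwrite("pics/w9.png",c["frame"])
mv([471,-286,78],11)
```

```text
t 20.2 at [ 525.4 -105.1   79.7] open 0.345 shift [-15.71 -10.5    0.17] rot [0.002 0.001 0.105]
```

View pics/w9.png

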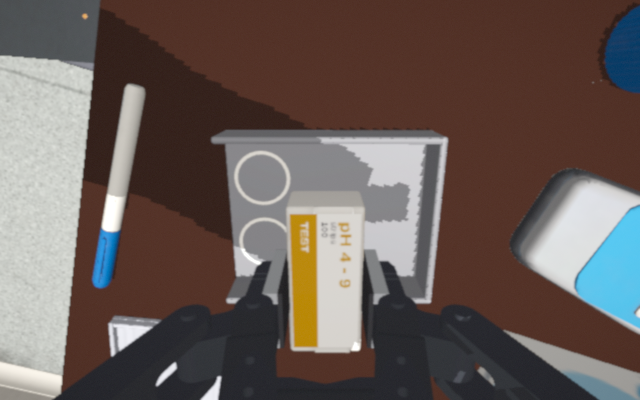

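The box is held level. Moving to above the tray.

{"fn": "send_rows", "kwargs": {
  "motion": [
    [-0.6, -0.4, 0, 0, 0, 0.01, 1],
    [-2, -1.3, 0, 0, 0, 0.02, 1],
    [-4, -2.6, 0, 0, 0, 0.03, 1],
    [-6.3, -4.2, 0, 0, 0, 0.045, 1],
    [-8.6, -5.7, 0, 0, 0, 0.06, 1],
    [-10.9, -7.3, 0, 0, 0, 0.075, 1],
    [-13, -8.7, 0, 0, 0, 0.09, 1],
    [-14.7, -9.8, 0, 0, 0, 0.1, 1],
    [-15.5, -10.4, 0, 0, 0, 0.105, 1],
    [-15.7, -10.5, 0, 0, 0, 0.105, 1]
  ]
}}

```text
t: 21.05
ee_pos: [468.9, -287.4, 77.8]
ee_rot: [[-0.188, 0.982, -0.001], [0.982, 0.188, 0.0], [0.001, -0.001, -1.0]]
force: [0.3, 0.8, -0.5]
opening: 0.34
finger_force: 30.2
```

Run:
```python
from h import *
c,f=cap("wrist");cv2.imwrite("pics/w10.png",c["frame"])
for p in [(-55,-65),(-55,65),(55,65),(55,-65)]:
    a=np.radians(11); q=np.array([471+p[0]*np.cos(a)-p[1]*np.sin(a),-286+p[0]*np.sin(a)+p[1]*np.cos(a),9]); print(proj(c,f,q).round(1))
mv([471,-286,9],11)
```

```text
[247.2 300.5]
[231.8 103.8]
[423.9 103.4]
[408.5 300.2]
t 21.1 at [ 469.4 -286.6   78. ] open 0.345 shift [0.02 0.18 6.89] rot [-0.001 -0.001 -0.002]
```

View pics/w10.png

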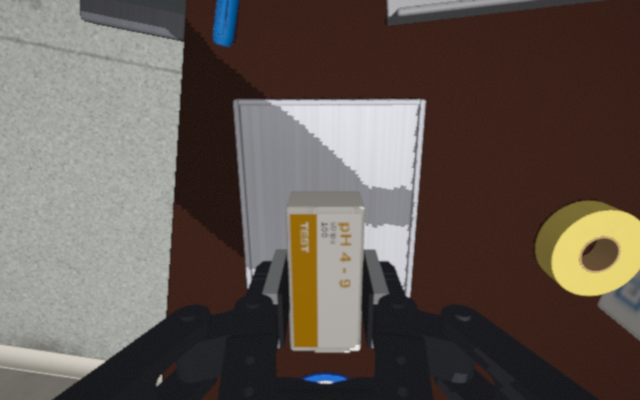

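The tray is squarely aligned under the box, with far corners at (235,100) and (425,100), about 2 mm off my prediction. Lowering.

{"fn": "send_rows", "kwargs": {
  "motion": [
    [0.05, 0.1, 0.5, 0, 0, 0, 1],
    [0.1, 0.2, 1.5, 0, 0, 0, 1],
    [0.15, 0.2, 2.7, 0, 0, 0, 1],
    [0.15, 0.2, 3.9, 0, 0, 0, 1],
    [0.15, 0.2, 5, 0, 0, 0, 1],
    [0.15, 0.2, 5.8, 0, 0, 0, 1],
    [0.15, 0.2, 6.3, 0, 0, 0, 1],
    [0.15, 0.2, 6.6, 0, 0, 0, 1],
    [0.15, 0.2, 6.8, 0, 0, 0, 1],
    [0.15, 0.2, 6.8, 0, 0, 0, 1]
  ]
}}

```text
t: 21.93
ee_pos: [472.0, -283.9, 10.5]
ee_rot: [[-0.191, 0.982, -0.0], [0.982, 0.191, 0.0], [0.0, -0.0, -1.0]]
force: [0.3, 0.1, -0.0]
opening: 0.341
finger_force: 30.2
```

```bash
python3 -c "
from h import *
mv([471.7,-285,9.3],11)"
```

```text
t 21.9 at [ 472.  -283.9   10.5] open 0.341 shift [-0.1  -0.05  0.12] rot [-0. -0.  0.]
```

Now release. I'll open only partway, which keeps the fingers inside the 110 mm tray, and then raise.

{"fn": "send_rows", "kwargs": {
  "motion": [
    [0, 0, 0.1, 0, 0, 0, 1],
    [0, 0, 0.12, 0, 0, 0, 1],
    [0, 0, 0.12, 0, 0, 0, 0.3],
    [0, 0, 0.12, 0, 0, 0, 0.2],
    [0, 0, 0.12, 0, 0, 0, 0],
    [0, 0, 0.12, 0, 0, 0, -0.2],
    [0, 0, 0.12, 0, 0, 0, -0.3],
    [0, 0, 0.12, 0, 0, 0, -0.3],
    [0, 0, 0.12, 0, 0, 0, -0.3],
    [0, 0, 0.12, 0, 0, 0, -0.3]
  ]
}}

```text
t: 22.77
ee_pos: [471.9, -283.9, 9.4]
ee_rot: [[-0.191, 0.982, -0.0], [0.982, 0.191, 0.0], [0.0, -0.0, -1.0]]
force: [-0.2, -0.4, 0.1]
opening: 0.652
finger_force: 0.0
```

{"fn": "send_rows", "kwargs": {
  "motion": [
    [0, 0, -0.6, 0, 0, 0, -0.3],
    [0, 0, -2, 0, 0, 0, -0.3],
    [0, 0, -4, 0, 0, 0, -0.3],
    [0, 0, -6.5, 0, 0, 0, -0.5],
    [0, 0, -9, 0, 0, 0, -1],
    [0, 0, -11.5, 0, 0, 0, -1],
    [0, 0, -14, 0, 0, 0, -1],
    [0, 0, -16, 0, 0, 0, -1],
    [0, 0, -17, 0, 0, 0, -1],
    [0, 0, -17, 0, 0, 0, -1]
  ]
}}

```text
t: 23.6
ee_pos: [473.4, -284.8, 182.5]
ee_rot: [[-0.191, 0.982, 0.005], [0.982, 0.191, -0.003], [-0.004, 0.004, -1.0]]
force: [0.8, -0.5, 0.0]
opening: 1.002
finger_force: 0.0
```

Run:
```python
from h import *
for n in ["wrist","top"]:
    c,f=cap(n);W=world(c,f); F=c["frame"]
    near=(abs(W[...,0]-471)<48)&(abs(W[...,1]+285)<55)
    print(n,"box",rect(W,near&(W[...,2]>17)&(W[...,2]<32)))
    m=(F.min(-1)>110)&(np.hypot(W[...,0]-471,W[...,1]+285)<100)
    k,l,s,ce=cv2.connectedComponentsWithStats(m.astype(np.uint8)); P=plane(c,f,l==1+np.argmax(s[1:,4]),3); print("tray",cv2.minAreaRect(P))
    print(top_circle(W,(500,-451),52,68,20),top_circle(W,(503,90),64,80))
    cv2.imwrite(f"pics/{n}11.png",F)
mv([503.5,91,180],17);mv([500,-451.4,180],17)
```

```text
wrist box (array([ 473.1, -283.7]), array([30.1, 66.7]), 10.7, 2657)
tray ((471.7492370605469, -284.8281555175781), (113.3470458984375, 132.7259063720703), 10.919801712036133)
[ 500.7 -450.8   10.1  422.   500.2 -447.6   60.8] None
top box (array([ 467.9, -272. ]), array([30.2, 43.1]), 11.1, 221)
tray ((511.8441162109375, -511.2400207519531), (329.7752990722656, 434.9644470214844), 60.30305862426758)
None [502.2  90.8  12.4 107.  502.6  90.4  74.3]
t 23.7 at [ 471.7 -283.8  179. ] open 1.003 shift [36.18 10.27 -0.1 ] rot [-0.    -0.    -0.105]
t 23.7 at [ 471.7 -283.8  179. ] open 1.003 shift [-16.99  -0.42  -0.11] rot [-0.    -0.    -0.105]
```

View pics/wrist11.png

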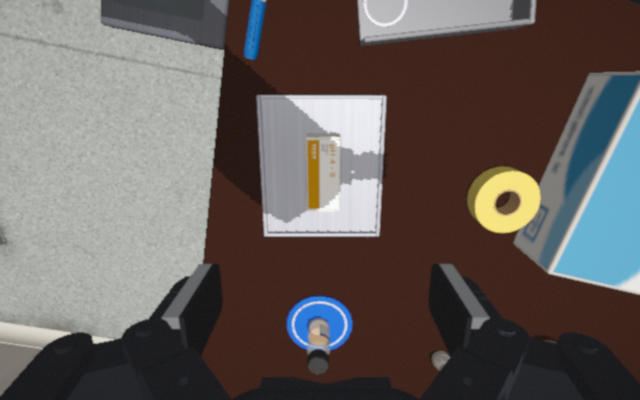

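The box lies flat, aligned and within 2 mm of the tray's middle, and the blue vial stands on its mat at (318,345). Fetching the blue vial back.

{"fn": "send_rows", "kwargs": {
  "motion": [
    [-1.5, 0, 0, 0, 0, -0.01, -1],
    [-4, -0.1, 0, 0, 0, -0.03, -1],
    [-7, -0.2, 0, 0, 0, -0.05, -1],
    [-10, -0.3, 0, 0, 0, -0.07, -1],
    [-13, -0.4, 0, 0, 0, -0.09, -1],
    [-15.5, -0.4, 0, 0, 0, -0.1, -1],
    [-16.7, -0.4, 1, 0, 0, -0.105, -1],
    [-17, -0.4, 2.5, 0, 0, -0.105, -1],
    [-17, -0.4, 4, 0, 0, -0.105, -1],
    [-17, -0.4, 5, 0, 0, -0.105, -1]
  ]
}}

```text
t: 24.53
ee_pos: [498.8, -450.1, 124.7]
ee_rot: [[-0.292, 0.956, -0.005], [0.956, 0.292, 0.005], [0.006, -0.003, -1.0]]
force: [0.3, -0.1, -0.2]
opening: 1.002
finger_force: 0.0
```

{"fn": "send_rows", "kwargs": {
  "motion": [
    [0, 0, 1, 0, 0, 0, -1],
    [0, 0, 2.3, 0, 0, 0, -1],
    [0, 0, 3.8, 0, 0, 0, -1],
    [0, 0, 5.3, 0, 0, 0, -1],
    [0, 0, 6.6, 0, 0, 0, -1],
    [0, 0, 7.8, 0, 0, 0, -1],
    [0, 0, 8.6, 0, 0, 0, -1],
    [0, 0, 9.2, 0, 0, 0, -1],
    [0, 0, 9.2, 0, 0, 0, -1],
    [0, 0, 9.2, 0, 0, 0, -1]
  ]
}}

```text
t: 25.37
ee_pos: [500.5, -451.5, 37.4]
ee_rot: [[-0.293, 0.956, -0.0], [0.956, 0.293, 0.0], [0.0, -0.0, -1.0]]
force: [-0.4, 0.7, 0.2]
opening: 1.0
finger_force: 0.0
```

Run:
```python
from h import *
c,f=cap("wrist"); print(top_circle(world(c,f),(500,-451),52,68,20))
mv([500.3,-451.4,34.1],17)
```

```text
[ 499.9 -451.5   10.3 2231.   499.4 -449.1   61.3]
t 25.4 at [ 500.9 -451.9   38. ] open 0.999 shift [ 0.06 -0.04  0.39] rot [0.001 0.001 0.   ]
```

{"fn": "send_rows", "kwargs": {
  "motion": [
    [0, 0, 0.2, 0, 0, 0, -0.7],
    [0, 0, 0.35, 0, 0, 0, -0.3],
    [0, 0, 0.35, 0, 0, 0, 0.1],
    [0, 0, 0.35, 0, 0, 0, 0.35],
    [0, 0, 0.35, 0, 0, 0, 0.5],
    [0, 0, 0.35, 0, 0, 0, 1],
    [0, 0, 0.35, 0, 0, 0, 1],
    [0, 0, 0.35, 0, 0, 0, 1],
    [0, 0, 0.35, 0, 0, 0, 1],
    [0, 0, 0.35, 0, 0, 0, 1]
  ],
  "force": 35
}}

```text
t: 26.25
ee_pos: [500.6, -451.7, 34.2]
ee_rot: [[-0.293, 0.956, 0.0], [0.956, 0.293, -0.0], [-0.0, 0.0, -1.0]]
force: [-0.0, -0.2, 1.2]
opening: 0.242
finger_force: 34.5
```

{"fn": "send_rows", "kwargs": {
  "motion": [
    [0, 0, -0.3, 0, 0, 0, 1],
    [0, 0, -0.8, 0, 0, 0, 1],
    [0, 0, -1.5, 0, 0, 0, 1],
    [0, 0, -2.5, 0, 0, 0, 1],
    [0, 0, -3.5, 0, 0, 0, 1],
    [0, 0, -4.5, 0, 0, 0, 1],
    [0, 0, -5.5, 0, 0, 0, 1],
    [0, 0, -6.3, 0, 0, 0, 1],
    [0, 0, -7, 0, 0, 0, 1],
    [0, 0, -7, 0, 0, 0, 1]
  ]
}}

```text
t: 27.08
ee_pos: [501.4, -452.4, 106.4]
ee_rot: [[-0.293, 0.956, 0.003], [0.956, 0.293, -0.002], [-0.003, 0.002, -1.0]]
force: [0.6, -1.3, 0.4]
opening: 0.246
finger_force: 34.4
```

```bash
python3 -c "
from h import *
mv([496.7,-138.6,105],17)"
```

```text
t 27.1 at [ 501.4 -452.4  106.4] open 0.246 shift [30.14  8.74  0.06] rot [0.002 0.003 0.   ]
```

{"fn": "send_rows", "kwargs": {
  "motion": [
    [0.7, 0.2, 0, 0, 0, 0, 1],
    [2.2, 0.6, 0, 0, 0, 0, 1],
    [4.5, 1.3, 0, 0, 0, 0, 1],
    [7, 2.1, 0, 0, 0, 0, 1],
    [10, 2.9, 0, 0, 0, 0, 1],
    [13, 3.8, 0, 0, 0, 0, 1],
    [15.5, 4.5, 0, 0, 0, 0, 1],
    [17.5, 5.1, 0, 0, 0, 0, 1],
    [18.7, 5.5, 0, 0, 0, 0, 1],
    [19.3, 5.7, 0, 0, 0, 0, 1]
  ]
}}

```text
t: 27.92
ee_pos: [498.0, -248.1, 103.4]
ee_rot: [[-0.295, 0.956, -0.001], [0.956, 0.295, 0.001], [0.001, -0.001, -1.0]]
force: [-0.1, -0.6, 0.8]
opening: 0.245
finger_force: 34.4
```

{"fn": "send_rows", "kwargs": {
  "motion": [
    [0.5, 0.2, 0, 0, 0, 0, 1],
    [1.5, 0.5, 0, 0, 0, 0, 1],
    [3, 0.9, 0, 0, 0, 0, 1],
    [4.8, 1.4, 0, 0, 0, 0, 1],
    [6.5, 1.9, 0, 0, 0, 0, 1],
    [8.2, 2.4, 0, 0, 0, 0, 1],
    [9.6, 2.8, 0, 0, 0, 0, 1],
    [10.5, 3, 0, 0, 0, 0, 1],
    [10.75, 3.1, 0, 0, 0, 0, 1],
    [10.75, 3.1, 0, 0, 0, 0, 1]
  ]
}}

```text
t: 28.75
ee_pos: [496.8, -138.4, 103.9]
ee_rot: [[-0.293, 0.956, 0.0], [0.956, 0.293, -0.0], [-0.0, 0.0, -1.0]]
force: [-1.1, 0.0, -0.3]
opening: 0.241
finger_force: 34.4
```

```bash
python3 -c "
from h import *
c,f=cap('wrist')
mv([496.7,-138.6,34.2],17)"
```

```text
t 28.8 at [ 496.9 -138.9  103.9] open 0.242 shift [ 0.04 -0.01  6.97] rot [0.    0.001 0.   ]
```

{"fn": "send_rows", "kwargs": {
  "motion": [
    [0, 0, 0.5, 0, 0, 0, 1],
    [0, 0, 1.5, 0, 0, 0, 1],
    [0, 0, 2.7, 0, 0, 0, 1],
    [0, 0, 3.9, 0, 0, 0, 1],
    [0, 0, 5, 0, 0, 0, 1],
    [0, 0, 5.9, 0, 0, 0, 1],
    [0, 0, 6.4, 0, 0, 0, 1],
    [0, 0, 6.7, 0, 0, 0, 1],
    [0, 0, 6.9, 0, 0, 0, 1],
    [0, 0, 6.95, 0, 0, 0, 1]
  ]
}}

```text
t: 29.63
ee_pos: [496.7, -138.6, 34.2]
ee_rot: [[-0.292, 0.956, 0.0], [0.956, 0.292, -0.0], [-0.0, 0.0, -1.0]]
force: [0.4, -0.0, 0.0]
opening: 0.248
finger_force: 34.4
```

{"fn": "send_rows", "kwargs": {
  "motion": [
    [0, 0, 0, 0, 0, 0, 1],
    [0, 0, 0, 0, 0, 0, 0.5],
    [0, 0, 0, 0, 0, 0, 0.4],
    [0, 0, 0, 0, 0, 0, 0.2],
    [0, 0, 0, 0, 0, 0, -0.2],
    [0, 0, 0, 0, 0, 0, -0.6],
    [0, 0, 0, 0, 0, 0, -1],
    [0, 0, 0, 0, 0, 0, -1],
    [0, 0, 0, 0, 0, 0, -1],
    [0, 0, 0, 0, 0, 0, -1]
  ]
}}

```text
t: 30.47
ee_pos: [496.7, -138.5, 34.4]
ee_rot: [[-0.293, 0.956, -0.0], [0.956, 0.293, 0.0], [0.0, -0.0, -1.0]]
force: [1.0, -0.5, 0.4]
opening: 0.996
finger_force: 0.0
```

{"fn": "send_rows", "kwargs": {
  "motion": [
    [0, 0, -1, 0, 0, 0, -1],
    [0, 0, -2.5, 0, 0, 0, -1],
    [0, 0, -4.5, 0, 0, 0, -1],
    [0, 0, -7, 0, 0, 0, -1],
    [0, 0, -9.5, 0, 0, 0, -1],
    [0, 0, -11.5, 0, 0, 0, -1],
    [0, 0, -13, 0, 0, 0, -1],
    [0, 0, -14, 0, 0, 0, -1],
    [0, 0, -14, 0, 0, 0, -1],
    [0, 0, -14, 0, 0, 0, -1]
  ]
}}

```text
t: 31.3
ee_pos: [496.8, -138.5, 174.8]
ee_rot: [[-0.293, 0.956, 0.001], [0.956, 0.293, -0.0], [-0.001, 0.001, -1.0]]
force: [-0.3, 1.2, -0.3]
opening: 1.0
finger_force: 0.0
```

```bash
python3 -c "
from h import *
c,f=cap('wrist');print(top_circle(world(c,f),(496,-138),52,68,20))
mv([504.2,91,175],17)"
```

```text
[ 497.3 -138.2   10.1  569.   497.  -137.2   61.3]
t 31.4 at [ 496.2 -138.3  173.8] open 0.998 shift [21.7   7.48 -0.11] rot [-0.001 -0.001  0.   ]
```

The blue vial is back to within about 1 mm. Now the white one.

{"fn": "send_rows", "kwargs": {
  "motion": [
    [2, 0.7, 0, 0, 0, 0, -1],
    [5, 1.7, 0, 0, 0, 0, -1],
    [8.5, 2.9, 0, 0, 0, 0, -1],
    [12, 4.1, 0, 0, 0, 0, -1],
    [15.5, 5.3, 0, 0, 0, 0, -1],
    [18.5, 6.4, 0, 0, 0, 0, -1],
    [20.5, 7.1, 1, 0, 0, 0, -1],
    [21.5, 7.4, 2, 0, 0, 0, -1],
    [21.7, 7.5, 3.5, 0, 0, 0, -1],
    [21.7, 7.5, 5, 0, 0, 0, -1]
  ]
}}

```text
t: 32.18
ee_pos: [504.0, 91.5, 122.4]
ee_rot: [[-0.294, 0.956, -0.002], [0.956, 0.294, -0.001], [-0.0, -0.002, -1.0]]
force: [0.9, 0.2, -0.2]
opening: 1.0
finger_force: 0.0
```

{"fn": "send_rows", "kwargs": {
  "motion": [
    [0, 0, 1, 0, 0, 0, -1],
    [0, 0, 2.2, 0, 0, 0, -1],
    [0, 0, 3.6, 0, 0, 0, -1],
    [0, 0, 5, 0, 0, 0, -1],
    [0, 0, 6.2, 0, 0, 0, -1],
    [0, 0, 7.2, 0, 0, 0, -1],
    [0, 0, 7.8, 0, 0, 0, -1],
    [0, 0, 8, 0, 0, 0, -1],
    [0, 0, 8, 0, 0, 0, -1],
    [0, 0, 8, 0, 0, 0, -1]
  ]
}}

```text
t: 33.02
ee_pos: [505.2, 90.9, 44.7]
ee_rot: [[-0.292, 0.956, 0.001], [0.956, 0.292, 0.0], [-0.0, 0.001, -1.0]]
force: [0.2, 0.7, 0.2]
opening: 1.0
finger_force: 0.0
```

```bash
python3 -c "
from h import *
c,f=cap('wrist');print(top_circle(world(c,f),(504,91),64,80))
mv([504.2,91,41.8],17)"
```

```text
[ 504.5   91.6   12.8 3689.   503.8   94.6   75.3]
t 33.1 at [505.5  91.   45. ] open 0.994 shift [ 0.04 -0.12  0.32] rot [0.001 0.    0.   ]
```

{"fn": "send_rows", "kwargs": {
  "motion": [
    [0, -0.1, 0.2, 0, 0, 0, -0.7],
    [0, -0.1, 0.3, 0, 0, 0, -0.3],
    [0, -0.1, 0.3, 0, 0, 0, 0.1],
    [0, -0.1, 0.3, 0, 0, 0, 0.3],
    [0, -0.1, 0.3, 0, 0, 0, 0.5],
    [0, -0.1, 0.3, 0, 0, 0, 1],
    [0, -0.1, 0.3, 0, 0, 0, 1],
    [0, -0.1, 0.3, 0, 0, 0, 1],
    [0, -0.1, 0.3, 0, 0, 0, 1],
    [0, -0.1, 0.3, 0, 0, 0, 1]
  ],
  "force": 35
}}

```text
t: 33.9
ee_pos: [504.1, 90.7, 41.7]
ee_rot: [[-0.293, 0.956, 0.0], [0.956, 0.293, 0.0], [0.0, 0.0, -1.0]]
force: [-0.1, -0.3, 2.8]
opening: 0.307
finger_force: 34.5
```

{"fn": "send_rows", "kwargs": {
  "motion": [
    [0, 0, -0.3, 0, 0, 0, 1],
    [0, 0, -0.8, 0, 0, 0, 1],
    [0, 0, -1.5, 0, 0, 0, 1],
    [0, 0, -2.5, 0, 0, 0, 1],
    [0, 0, -3.5, 0, 0, 0, 1],
    [0, 0, -4.5, 0, 0, 0, 1],
    [0, 0, -5.5, 0, 0, 0, 1],
    [0, 0, -6.3, 0, 0, 0, 1],
    [0, 0, -7, 0, 0, 0, 1],
    [0, 0, -7, 0, 0, 0, 1]
  ]
}}

```text
t: 34.73
ee_pos: [505.1, 90.9, 113.4]
ee_rot: [[-0.293, 0.956, 0.003], [0.956, 0.293, 0.001], [-0.0, 0.003, -1.0]]
force: [0.6, -0.1, -0.1]
opening: 0.307
finger_force: 34.4
```

```bash
python3 -c "
from h import *
c,f=cap('wrist')
mv([483.8,-98.5,112],17)"
```

```text
t 34.8 at [504.6  90.8 112.4] open 0.305 shift [-17.49  -7.53   0.03] rot [0.002 0.    0.   ]
```

{"fn": "send_rows", "kwargs": {
  "motion": [
    [-0.7, -0.3, 0, 0, 0, 0, 1],
    [-2.2, -0.9, 0, 0, 0, 0, 1],
    [-4.2, -1.8, 0, 0, 0, 0, 1],
    [-6.5, -2.8, 0, 0, 0, 0, 1],
    [-9, -3.9, 0, 0, 0, 0, 1],
    [-11.5, -5, 0, 0, 0, 0, 1],
    [-14, -6, 0, 0, 0, 0, 1],
    [-16, -6.9, 0, 0, 0, 0, 1],
    [-17.2, -7.4, 0, 0, 0, 0, 1],
    [-17.5, -7.5, 0, 0, 0, 0, 1]
  ]
}}

```text
t: 35.62
ee_pos: [482.2, -101.0, 110.6]
ee_rot: [[-0.289, 0.957, -0.002], [0.957, 0.289, -0.0], [0.0, -0.002, -1.0]]
force: [-0.7, 0.2, -0.4]
opening: 0.304
finger_force: 34.4
```

```bash
python3 -c "
from h import *
c,f=cap('wrist');c,f=cap('wrist')
mv([484,-98.9,41.8],17)"
```

```text
t 35.7 at [482.8 -99.3 110.8] open 0.302 shift [-0.01  0.14  6.9 ] rot [-0.001 -0.001 -0.002]
```

{"fn": "send_rows", "kwargs": {
  "motion": [
    [0, 0, 0.5, 0, 0, 0, 1],
    [0, 0, 1.5, 0, 0, 0, 1],
    [0, 0, 2.7, 0, 0, 0, 1],
    [0, 0, 3.9, 0, 0, 0, 1],
    [0, 0, 5, 0, 0, 0, 1],
    [0, 0, 5.9, 0, 0, 0, 1],
    [0, 0, 6.4, 0, 0, 0, 1],
    [0, 0, 6.7, 0, 0, 0, 1],
    [0, 0, 6.9, 0, 0, 0, 1],
    [0, 0, 6.95, 0, 0, 0, 1]
  ]
}}

```text
t: 36.55
ee_pos: [483.5, -98.4, 41.8]
ee_rot: [[-0.293, 0.956, 0.0], [0.956, 0.293, 0.0], [-0.0, 0.0, -1.0]]
force: [-0.1, -0.4, -0.4]
opening: 0.308
finger_force: 34.4
```

```bash
python3 -c "
from h import *
print(r.sense()['force'])
mv([484,-98.9,41.8],17)"
```

```text
[-0.11312312 -0.35539219 -0.37129256]
t 36.5 at [483.5 -98.4  41.8] open 0.308 shift [-0.06  0.03 -0.  ] rot [0.    0.    0.001]
```

{"fn": "send_rows", "kwargs": {
  "motion": [
    [0, 0, 0.03, 0, 0, 0, 1],
    [0, 0, 0.03, 0, 0, 0, 0.35],
    [0, 0, 0.03, 0, 0, 0, 0.25],
    [0, 0, 0.03, 0, 0, 0, 0.1],
    [0, 0, 0.03, 0, 0, 0, -0.2],
    [0, 0, 0.03, 0, 0, 0, -0.6],
    [0, 0, 0.03, 0, 0, 0, -1],
    [0, 0, 0.03, 0, 0, 0, -1],
    [0, 0, 0.03, 0, 0, 0, -1],
    [0, 0, 0.03, 0, 0, 0, -1]
  ]
}}

```text
t: 37.38
ee_pos: [483.4, -98.6, 41.6]
ee_rot: [[-0.293, 0.956, -0.0], [0.956, 0.293, -0.0], [-0.0, -0.0, -1.0]]
force: [0.6, 0.4, -0.9]
opening: 0.998
finger_force: 0.0
```

{"fn": "send_rows", "kwargs": {
  "motion": [
    [0, 0, -1, 0, 0, 0, -1],
    [0, 0, -2.5, 0, 0, 0, -1],
    [0, 0, -4.5, 0, 0, 0, -1],
    [0, 0, -7, 0, 0, 0, -1],
    [0, 0, -10, 0, 0, 0, -1],
    [0, 0, -13, 0, 0, 0, -1],
    [0, 0, -16, 0, 0, 0, -1],
    [0, 0, -18, 0, 0, 0, -1],
    [0, 0, -19, 0, 0, 0, -1],
    [0, 0, -19, 0, 0, 0, -1]
  ]
}}

```text
t: 38.22
ee_pos: [484.9, -98.9, 234.7]
ee_rot: [[-0.293, 0.956, 0.006], [0.956, 0.293, -0.001], [-0.003, 0.005, -1.0]]
force: [0.2, -0.8, 0.2]
opening: 1.0
finger_force: 0.0
```

Run:
```python
from h import *
c,f=cap("wrist");W=world(c,f);cv2.imwrite("pics/w12.png",c["frame"])
print(top_circle(W,(483,-97),64,80),top_circle(W,(496,-138),52,68,20))
near=(abs(W[...,0]-471)<48)&(abs(W[...,1]+285)<55)
print("box",rect(W,near&(W[...,2]>17)&(W[...,2]<32)))
```

```text
[484.7 -97.5  12.3 634.  484.4 -96.5  75.4] [ 497.3 -137.9   10.   371.   496.9 -136.4   61.3]
box (array([ 473.5, -283. ]), array([30.3, 67.3]), 11.0, 1407)
```

View pics/w12.png

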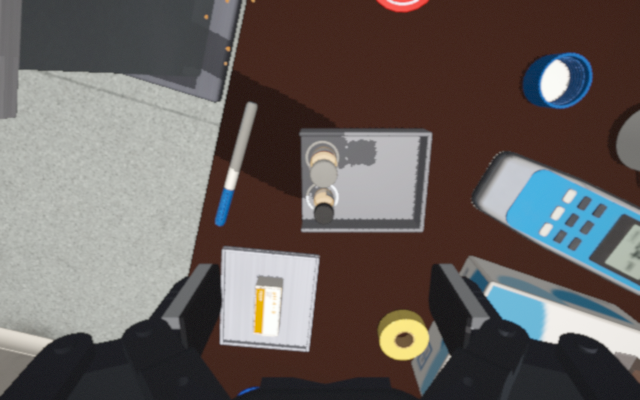

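Both vials stand on their rings at (322,165) and (323,203). The box is in the tray at (268,306), and the cap, tape and marker have not moved. Handing in.

```bash
python3 -c "
from station import r
print(r.finish_job())"
```

```text
the job is handed in; nothing more can be done
None
```

The job is handed in: by my last measurements the strip box lies flat within about 3 mm of the tray's middle, both vials are back upright within about 2 mm of where they started, and the cap, tape and marker look undisturbed; the judge's verdict was not shown.

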